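# Hang the two gauge plates on their hook stands, marked faces outward

### The job

Hang both gauge plates from their slotted wooden rests on the hook stands by their slotted eyes: the long gauge on the tall stand and the short one on the low stand, each with its marked (graduated) face pointing outward, away from the post and the same way as the hook's tip. Leave them hanging free and still on the level bar of the hook, and do not knock the other things on the bench out of place.

Things in the scene. Friction and masses are not known exactly. Their poses are not given: they have to be found in the camera images.
- long_gauge: Long aluminium gauge plate: 180 mm long (own z, up), 70 wide (y), 9 thick (x), 0.24 kg. Origin: middle of its lower end. Starts upright in its rest's slot. Own -x: marked face (a straight ladder of black raised lines below the eye); +x: plain. Through-eye: a slot 50 mm wide (y), 32 high, centre 55 mm below the top edge; grip the solid 39 mm above it across the thickness, from above.
- short_gauge: Short aluminium gauge plate: 120 mm long (own z, up), 70 wide (y), 9 thick (x), 0.16 kg. Origin: middle of its lower end. Starts upright in its rest's slot. Own -x: marked face (a half-round fan of black raised lines above the eye); +x: plain. Through-eye: a slot 50 mm wide (y), 32 high, centre 55 mm below the top edge; grip the solid 39 mm above it across the thickness, from above.
- long_gauge_eye (a point): centre of the long gauge's hanging eye, at mid-thickness
- short_gauge_eye (a point): centre of the short gauge's hanging eye, at mid-thickness
- long_gauge_front (a point): point in the air 100 mm straight out from the long gauge's mid-thickness on the marked side, level with the eye centre
- short_gauge_front (a point): point in the air 100 mm straight out from the short gauge's mid-thickness on the marked side, level with the eye centre
- tall_stand: Tall steel hook stand, fixed. Origin on the bench below the hook's seat. Hook: level flat bar 26 mm wide, 8 thick, axis 175 mm high, along own x from the post (18 mm thick, at x = +60 mm, top 181 mm) to x = -36 mm, then turned up; its tip ends at x = -42, 185 mm high, and points outward along own -x, roughly to the robot. Foot plate 110x84x10 mm, x -10 to +100.
- low_stand: Low steel hook stand, fixed. Origin on the bench below the hook's seat. Hook: level flat bar 26 mm wide, 8 thick, axis 105 mm high, along own x from the post (18 mm thick, at x = +60 mm, top 111 mm) to x = -36 mm, then turned up; its tip ends at x = -42, 115 mm high, and points outward along own -x, roughly to the robot. Foot plate 110x84x10 mm, x -10 to +100.
- tall_stand_seat (a point): point on the bar's axis, about mid-way along the level part of the tall stand's hook, where a gauge should hang; axes as the stand's
- low_stand_seat (a point): point on the bar's axis, about mid-way along the level part of the low stand's hook, where a gauge should hang; axes as the stand's
- long_rest: Long gauge's wooden slotted rest, fixed, 66x76 mm, 34 high; origin under its centre; slot 12 mm wide along own y, its floor 10 mm above the bench, open at both ends and upward; holds the long gauge at the start, which has the same yaw; either gauge fits it, either way round.
- short_rest: Short gauge's wooden slotted rest, fixed, 66x76 mm, 34 high; origin under its centre; slot 12 mm wide along own y, its floor 10 mm above the bench, open at both ends and upward; holds the short gauge at the start, which has the same yaw; either gauge fits it, either way round.
- spare_rest: Third such rest, empty at the start, in front of the carton: a gauge may be set down here to take a new grip. Same size and slot: 12 mm wide along own y, floor 10 mm above the bench, rest 34 mm high.
- carton: bystander, loose: tall open cardboard carton of discs, 169x73 mm, 147 high, standing between the rests and the stands; its long side about along x; origin under its centre
- tin: bystander, loose: round mastic tin, 75 mm diameter, 88 high, near the hook stands; origin under its centre
- pad: bystander, loose: round black backing pad, 115 mm diameter, 34 high, behind the rests; origin under its centre
- sander: bystander, loose: dark sanding block, 62x115x34 mm, near the tin; origin under its centre
- strip: bystander, loose: pale stone strip, 190x70x26 mm, lying flat between the robot and the rests; origin under its centre
Not all that is in view belongs to the job. Leave any orange look-alike of the long_gauge alone. What is shaped like the short_gauge but purple is not meant.

How it is judged (in metres and radians):
At the end, for the whole second after the job is handed in: Long gauge on tall stand, short on low: eye centre 4-17 mm below the bar axis, within 15 mm sideways, on the level part (-32 to +48 mm from the seat); plumb within 0.2 rad, square to the bar within 0.6 rad, marked face to the tip; at rest (x of long_gauge_eye in the frame of tall_stand_seat between -0.032 and 0.048 m and y of long_gauge_eye in the frame of tall_stand_seat between -0.015 and 0.015 m and z of long_gauge_eye in the frame of tall_stand_seat between -0.017 and -0.004 m and x of long_gauge_front in the frame of tall_stand_seat below -0.03 m and angle between the x axis of long_gauge and the x axis of tall_stand, either way round below 0.6 rad and angle between each of long_gauge, short_gauge's own z axis and vertical below 0.2 rad and linear speed of each of long_gauge, short_gauge below 0.03 m/s and angular speed of each of long_gauge, short_gauge below 0.3 rad/s and x of short_gauge_eye in the frame of low_stand_seat between -0.032 and 0.048 m and y of short_gauge_eye in the frame of low_stand_seat between -0.015 and 0.015 m and z of short_gauge_eye in the frame of low_stand_seat between -0.017 and -0.004 m and x of short_gauge_front in the frame of low_stand_seat below -0.03 m and angle between the x axis of short_gauge and the x axis of low_stand, either way round below 0.6 rad); the robot touches nothing.
It fails at once if the carton is moved by more than 30 mm or tipped over (distance of carton from where it was at the start of the episode above 0.03 m or angle between carton's own z axis and vertical above 0.5 rad).
It fails at once if the tin is moved by more than 30 mm or tipped over (distance of tin from where it was at the start of the episode above 0.03 m or angle between tin's own z axis and vertical above 0.5 rad).
It fails at once if the pad is moved by more than 30 mm or tipped over (distance of pad from where it was at the start of the episode above 0.03 m or angle between pad's own z axis and vertical above 0.5 rad).
It fails at once if the sander is moved by more than 30 mm or tipped over (distance of sander from where it was at the start of the episode above 0.03 m or angle between sander's own z axis and vertical above 0.5 rad).
It fails at once if the strip is moved by more than 30 mm or tipped over (distance of strip from where it was at the start of the episode above 0.03 m or angle between strip's own z axis and vertical above 0.5 rad).
It also fails if it takes over 72 s, if anything falls off the work surface, if the arm or the gripper's body presses on something with over 40 N, if the wrist force passes 120 N, or if a joint passes its speed limit or range.

### The arm

A 6-joint arm with a two-finger parallel gripper is mounted at the origin on a cart in front of the work surface, level with it; the furniture and walls round the work are solid. World frame = base frame: x ahead of the robot, y to its left, z up, the work surface at z = 0. Lengths are in m, angles in degrees, forces in N, time in s.
With the tool pointing down it reaches from about 0.375 to 0.9 m from the base axis. Payload 3.1 kg.
Tool frame: the origin (TCP) lies at the very end of the fingers, on their centre line; the grasp point (between the pads) lies 19 mm behind it; z points along the fingers, y is the line along which they close (so a half turn about z gives the same grasp; the last joint's range is limited). The gripper opens to 87 mm and grips with 3 to 60 N. Pads are 19 mm wide; open, the fingers measure 117 mm over their backs; the gripper's body (75 mm by 190 mm) begins 51 mm behind the grasp point.
Start: joints at [67.065, 30.224, 82.088, -0, 67.689, -10.227], TCP at [0.137, 0.61, 0.223] pointing down, gripper open.
Joint ranges: [-176.69, 176.69], [-43.24, 126.21], [12.49, 139.97], [-82, 262], [0, 151.66], [-163.58, 163.58]. Speed limits (degrees/s): [159.86, 159.86, 180, 180, 180, 180].

### API

Orientations are given as a 3x3 rotation matrix whose columns are the frame's x, y, z axes.
In Python, from rig import bot gives the robot as it stands.
- The arm moves only by the tool move_arm, never from a script. Its argument "increments" is a list of rows, each an object with "xyz": the shift along the tool's x, y, z in mm, a list of three; "roll": the turn about the tool's z in rad; "grip": the opening in per cent of the stroke, from 0 (shut) to 100 (fully open). A call has 1 to 5 rows; each row shifts and turns the commanded pose from where the row before left it, along the tool's axes as they then stand; what a row does not reach is not made up. A row lasts 1/12 s, in which the tool goes at most 41.7 mm and 7.16 degrees, less where a joint would pass 70% of its speed; a pose out of reach is approached as far as the arm can. A call is refused whole if a number of a shift passes 41.7 or a number of a turn 0.125, either way. A call with a gripper value outside its range is refused whole. The fingers move at their own pace and stop on an object; the grip force is fixed at half the most. Time passes only in rows, so rows that do not move let the fingers close. It gives the time, the measured TCP pose, the force, the opening and the grip force at its end, in the units of the state.
- bot.read_state(): the state, without advancing time (a new reading comes with each control period).
- bot.capture(name): name is "scene" or "top" or "wrist"; returns (picture, depth): 480x640x3 uint8, red, green, blue; 480x640 float32, m along the optical axis (not along the pixel's ray), 0 where there is no reading.
- bot.camera_model(name): a dict with "intrinsics" (3x3 intrinsics, pixels), "rvec" (rotation vector, rad) and "tvec" (3), from world to camera coordinates, as OpenCV has them; the wrist camera has in their place "tool_from_camera" (4x4, takes a point from camera to tool coordinates, whose origin is the TCP and whose axes are the flange's). Camera axes: x right, y down, z forward; pixel columns grow to the right and rows downward; lengths in m; the calibration is good to about 2 mm. A picture is of the moment at which its call begins: read the wrist's pose just before it. camera_model takes no time and is no camera call.
- bot.hand_in(): hands the job in; it is judged then, once.
Trained networks look in the newest picture that a camera, given by its name, has taken for a name from the list of things; names that differ only in an ending like _2 or _b are one class to them, and where a whole thing is asked for, a point or a joint stands for the part that bears it (a point fixed in the world has none). Each returns a list of dicts, best first, with "conf" (0 to 1); they miss things now and then, are a little off and sometimes report something else, mostly with a low value. They report only what shows in the picture. A call takes as long as a camera call. They do not tell look-alikes from the thing itself.
- bot.spot_in(label, camera): "at" ([x, y, z] in m, in the coordinates of the camera as it stood for that picture, good to about 4 mm: the middle of the surface that is visible of it).
- bot.trace(label, camera): "mask" (480x640 bool, what is visible of it).
The state is a dict: "time_s": time; "joint_positions": joint angles; "qvel": joint speeds; "tau": joint torques, N m; "position": TCP position; "tcp_rot": TCP orientation; "force": force on the tool from outside, world axes, zero at the start; "moment": the same for the moment, N m; "opening": opening from 0.0 (shut) to 1.0 (fully open); "grasp_force": force on a finger pad.
Only numpy, scipy, OpenCV 4.12 (cv2) and the standard library are available. Lean on these libraries where they do the work, as an engineer would, in place of code of your own. Each camera call takes 0.05 s, during which the arm holds its last target. There are 200 camera calls.

## Working session

There is one attempt and no reset: what is moved stays moved. The work goes in short steps, Python scripts to look and compute and a tool call to move; the robot and the scene stay as the last step left them, time stands still between calls to the robot, and variables do not carry over. Pictures are saved under pics/ and viewed, at most 10 in all, crops included, and the job is handed in when it is done.

Besides the shell and the picture viewer there is one more tool, called after "Emit:" as name(argument=value, ...), one argument or row to a line, values as JSON. move_arm: Moves the arm, as the interface text tells. Its arguments: {"type":"object","properties":{"increments":{"type":"array"}},"required":["increments"]}

```bash
mkdir -p pics
cat > h.py <<'E'
import numpy as np, cv2
from rig import bot
def T(cam):
    m=bot.camera_model(cam); K=np.array(m["intrinsics"])
    if cam=="wrist":
        s=bot.read_state(); W=np.eye(4); W[:3,:3]=s["tcp_rot"]; W[:3,3]=s["position"]
        return K, W@np.array(m["tool_from_camera"])
    M=np.eye(4); M[:3,:3]=cv2.Rodrigues(np.array(m["rvec"],float))[0]; M[:3,3]=np.ravel(m["tvec"])
    return K,np.linalg.inv(M)
def cloud(cam):
    K,M=T(cam); img,d=bot.capture(cam)
    v,u=np.mgrid[:480,:640]
    P=np.stack([(u-K[0,2])/K[0,0]*d,(v-K[1,2])/K[1,1]*d,d,np.ones_like(d)],-1)@M.T
    P=P[...,:3]; P[d==0]=np.nan
    return img,P,M
def save(n,img): cv2.imwrite(f"pics/{n}.png",img[...,::-1])
E
python3 - <<'E'
from h import *
s=bot.read_state(); print(s)
for c in ("scene","top"):
    img,P,M=cloud(c); save(c+"1",img); np.save(c+"_P.npy",P); np.save(c+"_I.npy",img)
    for l in ["long_gauge","short_gauge","tall_stand","low_stand","long_rest","spare_rest","carton","tin","pad","sander","strip"]:
        for r in bot.spot_in(l,c)[:3]:
            print(c,l,round(r["conf"],2),np.round((M@np.r_[r["at"],1])[:3],3))
E
```

```text
{'time_s': 0.0, 'joint_positions': array([ 6.70649149e+01,  3.02791221e+01,  8.21567958e+01, -5.82731799e-04,
        6.76893937e+01, -1.02281282e+01]), 'qvel': array([ 0.00083459,  0.05096182, -0.08452954,  0.04112838,  0.12214667,
       -0.05613315]), 'tau': array([ 1.63296063e-04, -4.40041745e+01, -1.76589113e+01,  6.32616598e-02,
        5.81828132e-02, -1.38435521e-04]), 'position': array([0.13716829, 0.6090048 , 0.2215677 ]), 'tcp_rot': array([[-9.75508534e-01,  2.19959968e-01, -8.43621257e-04],
       [ 2.19961259e-01,  9.75506521e-01, -2.01786996e-03],
       [ 3.79107427e-04, -2.15401336e-03, -9.99997608e-01]]), 'force': array([-0.75678798, -0.25843235,  0.00275967]), 'moment': array([ 0.00232294, -0.00929659,  0.00694229]), 'grasp_force': 0.0, 'opening': 0.9992113524761133}
scene long_gauge 0.89 [ 0.601 -0.456  0.106]
scene long_gauge 0.47 [ 0.537 -0.339  0.12 ]
scene short_gauge 0.98 [ 0.366 -0.111  0.076]
scene short_gauge 0.69 [ 0.482 -0.171  0.1  ]
scene tall_stand 0.88 [0.59  0.284 0.01 ]
scene low_stand 0.93 [0.583 0.146 0.009]
scene long_rest 0.7 [ 0.517 -0.346  0.0
[... 473 characters left out ...]
102  0.121]
top short_gauge 0.49 [ 0.493 -0.173  0.111]
top tall_stand 0.96 [0.586 0.293 0.011]
top low_stand 0.93 [0.594 0.138 0.009]
top long_rest 0.83 [ 0.53  -0.326  0.034]
top long_rest 0.67 [ 0.351 -0.23   0.024]
top spare_rest 0.98 [0.434 0.002 0.033]
top spare_rest 0.21 [0.591 0.14  0.009]
top carton 0.57 [ 0.599 -0.001  0.088]
top carton 0.29 [ 0.495 -0.169  0.109]
top carton 0.22 [ 0.537 -0.33   0.133]
top tin 0.6 [ 0.492 -0.17   0.109]
top tin 0.58 [0.38  0.204 0.079]
top tin 0.33 [0.591 0.141 0.006]
top pad 0.91 [ 0.725 -0.27   0.006]
top pad 0.15 [ 0.492 -0.152  0.036]
top sander 0.97 [0.408 0.312 0.031]
top sander 0.7 [ 0.489 -0.152  0.033]
top strip 0.91 [ 0.35  -0.229  0.022]
```

View pics/scene1.png

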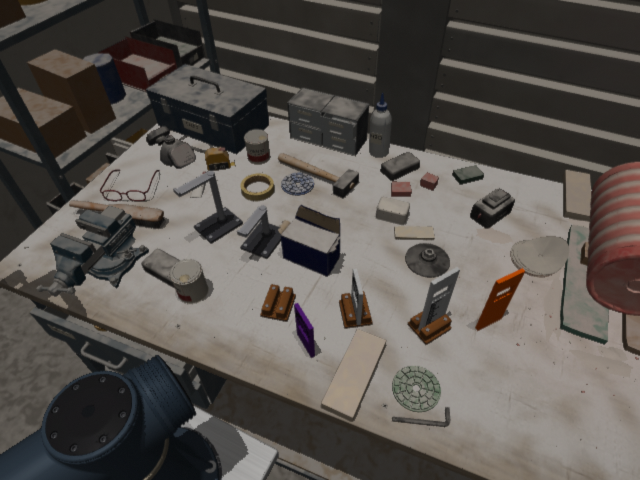

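View pics/top1.png

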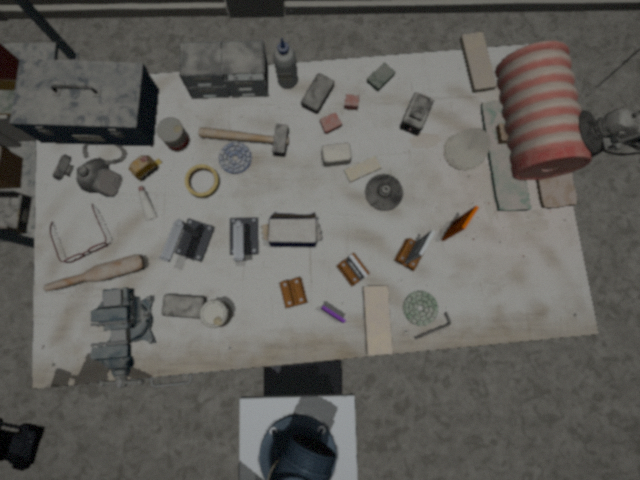

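The scene view shows the grey short gauge in its rest at about (355,300), the grey long gauge at (438,300), the orange one at (500,300) and the purple one at (305,330), both to be left alone. The stands are at (205,205) and (260,230), and the empty spare rest is at (278,300). Next I'll fit poses from the point clouds.

```bash
cat > fit.py <<'E'
from h import *
def sel(P,c,r,z0,z1):
    m=(np.hypot(P[...,0]-c[0],P[...,1]-c[1])<r)&(P[...,2]>z0)&(P[...,2]<z1); return m
def rect(Q):
    (c,(w,h),a)=cv2.minAreaRect((Q[:,:2]*1000).astype(np.float32))
    return np.round(c,1),round(w,1),round(h,1),round(a,1)
def line(Q):
    m=np.median(Q[:,:2],0); d=cv2.fitLine(Q[:,:2].astype(np.float32),cv2.DIST_HUBER,0,.003,.01).ravel()
    n=np.array([-d[1],d[0]]); t=(Q[:,:2]-d[2:])@d[:2]
    e=np.percentile(t,[1,99]); mid=d[2:]+d[:2]*e.mean()
    return mid.round(4),"ang",np.degrees(np.arctan2(d[1],d[0])).round(1),"len",(e[1]-e[0]).round(3),"sd",((Q[:,:2]-d[2:])@n).std().round(4)
E
python3 - <<'E'
from fit import *
for c in ("scene","top"):
    P=np.load(c+"_P.npy")
    for n,ce,r,z0,z1 in [("long",(.537,-.335),.055,.06,.2),("short",(.49,-.172),.055,.06,.14),
      ("lrest",(.53,-.33),.06,.026,.04),("srest",(.49,-.165),.06,.026,.04),("spare",(.432,.001),.06,.026,.045),
      ("tallbar",(.58,.29),.1,.155,.21),("lowbar",(.58,.14),.085,.09,.13),("tallfoot",(.6,.285),.09,.004,.02),("lowfoot",(.6,.14),.09,.004,.02),("carton",(.595,0),.11,.12,.17),("tin",(.375,.2),.06,.07,.11)]:
        Q=P[sel(P,ce,r,z0,z1)]
        if len(Q)>8: print(c,n,len(Q),"z",np.percentile(Q[:,2],[2,50,98]).round(3),"rect",rect(Q),line(Q))
I=np.load("scene_I.npy"); a=cv2.resize(I[255:355,320:480],None,fx=5,fy=5,interpolation=cv2.INTER_CUBIC); save("crop1",a)
E
```

```text
scene long 968 z [0.063 0.13  0.193] rect (array([ 542.2, -338.2]), 11.9, 75.1, 57.9) (array([ 0.54  , -0.3406]), 'ang', np.float32(-31.2), 'len', np.float64(0.07), 'sd', np.float64(0.0027))
scene short 321 z [0.061 0.116 0.134] rect (array([ 494.8, -169.7]), 71.5, 10.3, 35.1) (array([ 0.4931, -0.1681]), 'ang', np.float32(37.8), 'len', np.float64(0.07), 'sd', np.float64(0.0029))
scene lrest 491 z [0.027 0.035 0.039] rect (array([ 538.5, -336.2]), 56.8, 79.6, 57.6) (array([ 0.5291, -0.341 ]), 'ang', np.float32(-54.4), 'len', np.float64(0.084), 'sd', np.float64(0.0138))
scene srest 495 z [0.027 0.035 0.039] rect (array([ 487.9, -175.1]), 102.3, 56.4, 35.1) (array([ 0.4873, -0.169 ]), 'ang', np.float32(57.9), 'len', np.float64(0.095), 'sd', np.float64(0.0177))
scene spare 556 z [0.028 0.035 0.038] rect (array([435. ,   4.6]), 78.5, 56.8, 13.5) (array([0.4344, 0.0036]), 'ang', np.float32(-17.7), 'len', np.float64(0.084), 'sd', np.float64(0.0194))
scene tallbar 427 z [0.158 0.18  0.186] rect (array([565.2, 301.2]), 32.1, 110.9, 71.5) (array([0.5629, 0.2965]), 'ang', np.float32(-19.1), 'le
[... 2377 characters left out ...]
600.4, 276.4]), 165.0, 144.5, 3.9) (array([0.5905, 0.2822]), 'ang', np.float32(-37.9), 'len', np.float64(0.12), 'sd', np.float64(0.0257))
top lowfoot 716 z [0.004 0.009 0.016] rect (array([609.7, 146.6]), 154.9, 155.4, 12.8) (array([0.6044, 0.1351]), 'ang', np.float32(12.3), 'len', np.float64(0.117), 'sd', np.float64(0.0277))
top carton 112 z [0.12  0.136 0.148] rect (array([634.5,  -4.4]), 117.5, 6.9, 88.6) (array([ 0.6333, -0.0043]), 'ang', np.float32(87.3), 'len', np.float64(0.112), 'sd', np.float64(0.0013))
top tin 635 z [0.077 0.083 0.088] rect (array([380.2, 213.8]), 72.9, 73.3, 41.6) (array([0.3803, 0.214 ]), 'ang', np.float32(13.2), 'len', np.float64(0.071), 'sd', np.float64(0.0187))
```

View pics/crop1.png

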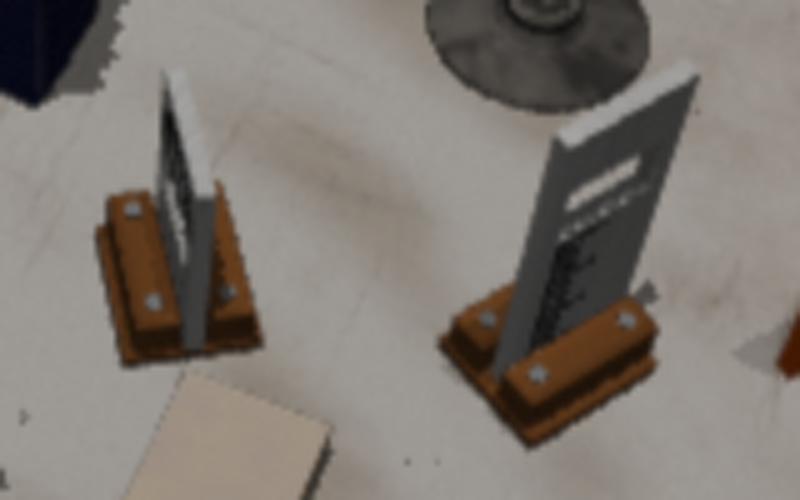

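Crop: the long gauge's marked face (black ladder at about (570,280)) looks toward −x,−y. The short gauge's marked fan (at about (175,130)) looks toward +y,−x. So own-x yaw is about 59° for the long gauge and about −54.6° for the short. I'll refine the tops of the gauges and the low bar.

Run:
```python
from fit import *
for c in ("scene","top"):
    P=np.load(c+"_P.npy")
    for n,ce,r,z0,z1 in [("longtop",(.542,-.338),.06,.175,.2),("longlow",(.542,-.338),.045,.05,.1),("shorttop",(.49,-.172),.055,.115,.14),("shortlow",(.49,-.172),.055,.045,.07),
      ("tallbar",(.565,.3),.07,.17,.19),("lowbar",(.565,.145),.08,.1,.12)]:
        m=sel(P,ce,r,z0,z1)
        if n=="lowbar": m&=P[...,1]>.075
        Q=P[m]
        if len(Q)>8: print(c,n,len(Q),"z",np.percentile(Q[:,2],[2,50,98]).round(3),"rect",rect(Q))
```

```text
scene longtop 251 z [0.175 0.19  0.193] rect (array([ 541.9, -337.6]), 11.0, 71.2, 58.1)
scene longlow 293 z [0.051 0.075 0.099] rect (array([ 539.8, -340.9]), 11.2, 71.8, 51.3)
scene shorttop 163 z [0.116 0.13  0.134] rect (array([ 494.7, -169.8]), 70.5, 9.9, 34.9)
scene shortlow 99 z [0.046 0.059 0.07 ] rect (array([ 491.1, -170.4]), 63.7, 9.1, 38.8)
scene tallbar 399 z [0.173 0.18  0.186] rect (array([565.2, 301.2]), 32.1, 110.9, 71.5)
scene lowbar 383 z [0.104 0.11  0.116] rect (array([571.7, 146.3]), 112.3, 28.1, 0.3)
top longtop 123 z [0.178 0.188 0.192] rect (array([ 542.2, -338. ]), 9.7, 71.0, 58.2)
top longlow 71 z [0.052 0.074 0.099] rect (array([ 543.7, -334.8]), 8.5, 71.2, 65.5)
top shorttop 113 z [0.117 0.129 0.132] rect (array([ 494.8, -170.3]), 69.2, 9.9, 35.6)
top shortlow 52 z [0.046 0.057 0.066] rect (array([ 493.4, -169. ]), 68.7, 5.0, 35.3)
top tallbar 465 z [0.172 0.178 0.184] rect (array([564.8, 299.9]), 28.0, 110.5, 70.3)
top lowbar 391 z [0.104 0.108 0.115] rect (array([571.6, 145.9]), 110.2, 26.1, 1.0)
```

Emit:
move_arm(
  increments=[
    {"xyz": [0,0,0],"roll": 0.125,"grip": 100},
    {"xyz": [0,0,0],"roll": 0.125,"grip": 100},
    {"xyz": [0,0,0],"roll": 0.125,"grip": 100},
    {"xyz": [0,0,0],"roll": 0.125,"grip": 100},
    {"xyz": [0,0,0],"roll": 0.125,"grip": 100},
  ],
)

```text
time_s: 1.62
position: [0.1375, 0.6097, 0.2225]
tcp_rot: [[-0.658, 0.753, -0.0], [0.753, 0.658, -0.0], [-0.0, -0.0, -1.0]]
force: [-0.5, -0.7, -0.4]
opening: 1.002
grasp_force: 0.0
```

Emit:
move_arm(
  increments=[
    {"xyz": [0,0,0],"roll": 0.125,"grip": 100},
    {"xyz": [0,0,0],"roll": 0.125,"grip": 100},
    {"xyz": [0,0,0],"roll": 0.125,"grip": 100},
    {"xyz": [0,0,0],"roll": 0.125,"grip": 100},
    {"xyz": [0,0,0],"roll": 0.125,"grip": 100},
  ],
)

```text
time_s: 2.03
position: [0.1375, 0.6097, 0.2225]
tcp_rot: [[-0.093, 0.996, -0.0], [0.996, 0.093, 0.0], [0.0, -0.0, -1.0]]
force: [-0.1, 0.7, 0.5]
opening: 1.001
grasp_force: 0.0
```

Emit:
move_arm(
  increments=[
    {"xyz": [0,0,0],"roll": 0.125,"grip": 100},
    {"xyz": [0,0,0],"roll": 0.125,"grip": 100},
    {"xyz": [0,0,0],"roll": 0.125,"grip": 100},
    {"xyz": [0,0,0],"roll": 0.125,"grip": 100},
    {"xyz": [0,0,0],"roll": 0.125,"grip": 100},
  ],
)

```text
time_s: 2.45
position: [0.1375, 0.6097, 0.2225]
tcp_rot: [[0.507, 0.862, 0.0], [0.862, -0.507, 0.0], [0.0, 0.0, -1.0]]
force: [0.2, 0.5, -0.4]
opening: 0.996
grasp_force: 0.0
```

Emit:
move_arm(
  increments=[
    {"xyz": [0,0,0],"roll": 0.125,"grip": 100},
    {"xyz": [0,0,0],"roll": 0.125,"grip": 100},
    {"xyz": [0,0,0],"roll": 0.125,"grip": 100},
    {"xyz": [0,0,0],"roll": 0.054,"grip": 100},
    {"xyz": [0,0,0],"roll": 0,"grip": 100},
  ],
)

```text
time_s: 2.87
position: [0.1375, 0.6097, 0.2225]
tcp_rot: [[0.817, 0.577, -0.0], [0.577, -0.817, -0.0], [-0.0, 0.0, -1.0]]
force: [-0.8, -0.6, 0.3]
opening: 1.003
grasp_force: 0.0
```

Emit:
move_arm(
  increments=[
    {"xyz": [2.1,41.5,0],"roll": 0,"grip": 100},
    {"xyz": [2.1,41.5,0],"roll": 0,"grip": 100},
    {"xyz": [2.1,41.5,0],"roll": 0,"grip": 100},
    {"xyz": [2.1,41.5,0],"roll": 0,"grip": 100},
    {"xyz": [2.1,41.5,0],"roll": 0,"grip": 100},
  ],
)

```text
time_s: 3.28
position: [0.2666, 0.4449, 0.2227]
tcp_rot: [[0.815, 0.58, 0.0], [0.58, -0.815, 0.0], [0.001, 0.0, -1.0]]
force: [1.5, -0.1, 0.9]
opening: 1.0
grasp_force: 0.0
```

Emit:
move_arm(
  increments=[
    {"xyz": [2.1,41.5,0],"roll": 0,"grip": 100},
    {"xyz": [2.1,41.5,0],"roll": 0,"grip": 100},
    {"xyz": [2.1,41.5,0],"roll": 0,"grip": 100},
    {"xyz": [2.1,41.5,0],"roll": 0,"grip": 100},
    {"xyz": [2.1,41.5,0],"roll": 0,"grip": 100},
  ],
)

```text
time_s: 3.7
position: [0.3953, 0.2814, 0.2229]
tcp_rot: [[0.815, 0.579, 0.001], [0.579, -0.815, 0.0], [0.001, 0.0, -1.0]]
force: [1.3, 0.6, -0.3]
opening: 1.003
grasp_force: 0.0
```

Emit:
move_arm(
  increments=[
    {"xyz": [2.1,41.5,0],"roll": 0,"grip": 100},
    {"xyz": [-16.5,35,0],"roll": 0,"grip": 100},
    {"xyz": [-16.5,35,0],"roll": 0,"grip": 100},
    {"xyz": [-16.5,35,0],"roll": 0,"grip": 100},
    {"xyz": [-16.5,35,0],"roll": 0,"grip": 100},
  ],
)

```text
time_s: 4.12
position: [0.4472, 0.0961, 0.2228]
tcp_rot: [[0.815, 0.579, 0.001], [0.579, -0.815, 0.0], [0.0, 0.0, -1.0]]
force: [2.1, 0.1, 0.4]
opening: 0.996
grasp_force: 0.0
```

Emit:
move_arm(
  increments=[
    {"xyz": [-16.5,35,0],"roll": 0,"grip": 100},
    {"xyz": [-16.5,35,0],"roll": 0,"grip": 100},
    {"xyz": [-16.5,35,0],"roll": 0,"grip": 100},
    {"xyz": [-16.5,35,0],"roll": 0,"grip": 100},
    {"xyz": [-16.5,35,0],"roll": 0,"grip": 100},
  ],
)

```text
time_s: 4.53
position: [0.4808, -0.0946, 0.2228]
tcp_rot: [[0.815, 0.579, 0.001], [0.579, -0.815, -0.0], [0.0, 0.0, -1.0]]
force: [0.9, -0.1, -1.3]
opening: 0.996
grasp_force: 0.0
```

Emit:
move_arm(
  increments=[
    {"xyz": [-16.5,35,0],"roll": 0,"grip": 100},
    {"xyz": [-16.5,35,0],"roll": 0,"grip": 100},
    {"xyz": [0,0,0],"roll": 0,"grip": 100},
  ],
)

```text
time_s: 4.78
position: [0.4971, -0.1766, 0.2232]
tcp_rot: [[0.819, 0.574, 0.005], [0.574, -0.819, -0.006], [0.001, 0.008, -1.0]]
force: [1.0, -0.2, 0.5]
opening: 1.0
grasp_force: 0.0
```

Run:
```python
from fit import *
img,P,M=cloud("wrist"); save("wrist1",img)
for z0,z1 in((.12,.14),(.05,.09)):
    Q=P[sel(P,(.495,-.17),.055,z0,z1)]; print(len(Q),rect(Q) if len(Q)>8 else 0, np.median(Q[:,2]) if len(Q) else 0)
s=bot.read_state(); print(s["position"],s["joint_positions"].round(1))
```

```text
1199 (array([ 494.6, -168.2]), 70.1, 9.5, 35.5) 0.13006669548093897
95 (array([ 510.6, -162.5]), 39.7, 8.7, 48.0) 0.06004771162104766
[ 0.49547355 -0.17283098  0.22276301] [-31.4  22.4  96.5  -0.   60.9  23.5]
```

View pics/wrist1.png

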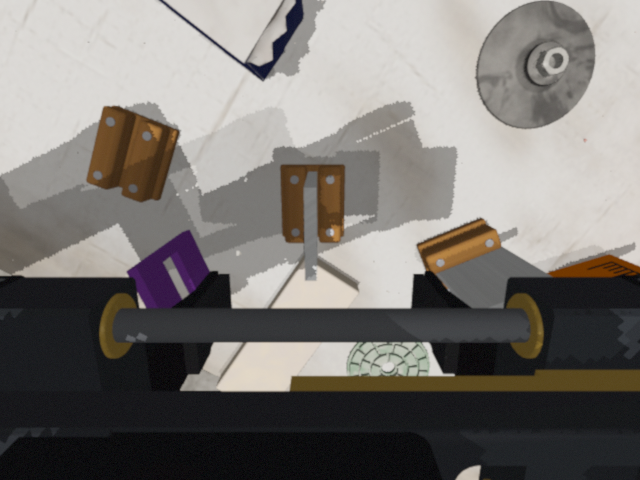

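The wrist view shows the short gauge edge-on in its rest at (310,220), between the open fingers and aligned with them. Purple is to the left at (168,270), clear.

Emit:
move_arm(
  increments=[
    {"xyz": [1.4,-3.3,25],"roll": 0,"grip": 100},
    {"xyz": [0,0,30],"roll": 0,"grip": 100},
    {"xyz": [0,0,30],"roll": 0,"grip": 100},
    {"xyz": [0,0,22],"roll": 0,"grip": 100},
    {"xyz": [0,0,11],"roll": 0,"grip": 100},
  ],
)

```text
time_s: 5.25
position: [0.4913, -0.1627, 0.102]
tcp_rot: [[0.815, 0.58, -0.005], [0.58, -0.815, 0.003], [-0.002, -0.006, -1.0]]
force: [0.0, -0.0, 0.1]
opening: 0.999
grasp_force: 0.0
```

Emit:
move_arm(
  increments=[
    {"xyz": [0,0,0],"roll": 0,"grip": 40},
    {"xyz": [0,0,0],"roll": 0,"grip": 30},
    {"xyz": [0,0,0],"roll": 0,"grip": 20},
    {"xyz": [0,0,0],"roll": 0,"grip": 10},
    {"xyz": [0,0,0],"roll": 0,"grip": 0},
  ],
)

```text
time_s: 5.67
position: [0.4942, -0.1654, 0.1057]
tcp_rot: [[0.816, 0.578, 0.002], [0.578, -0.816, -0.001], [0.001, 0.002, -1.0]]
force: [-0.2, -1.1, -0.0]
opening: 0.707
grasp_force: 0.0
```

Emit:
move_arm(
  increments=[
    {"xyz": [0,0,0],"roll": 0,"grip": 0},
    {"xyz": [0,0,0],"roll": 0,"grip": 0},
    {"xyz": [0,0,0],"roll": 0,"grip": 0},
    {"xyz": [0,0,0],"roll": 0,"grip": 0},
    {"xyz": [0,0,0],"roll": 0,"grip": 0},
  ],
)

```text
time_s: 6.08
position: [0.4934, -0.1653, 0.1046]
tcp_rot: [[0.816, 0.578, 0.0], [0.578, -0.816, -0.0], [0.0, 0.0, -1.0]]
force: [0.2, 1.1, -1.1]
opening: 0.323
grasp_force: 0.0
```

Emit:
move_arm(
  increments=[
    {"xyz": [-1,4,0],"roll": 0,"grip": 0},
    {"xyz": [0,0,0],"roll": 0,"grip": 0},
    {"xyz": [0,0,0],"roll": 0,"grip": 0},
    {"xyz": [0,0,0],"roll": 0,"grip": 0},
    {"xyz": [0,0,0],"roll": 0,"grip": 0},
  ],
)

```text
time_s: 6.5
position: [0.4951, -0.1693, 0.1045]
tcp_rot: [[0.816, 0.578, 0.0], [0.578, -0.816, -0.0], [0.0, 0.0, -1.0]]
force: [0.3, -1.0, 0.2]
opening: 0.099
grasp_force: 30.0
```

Emit:
move_arm(
  increments=[
    {"xyz": [0,0,0],"roll": 0,"grip": 0},
    {"xyz": [0,0,0],"roll": 0,"grip": 0},
    {"xyz": [0,0,0],"roll": 0,"grip": 0},
  ],
)

```text
time_s: 6.75
position: [0.495, -0.1691, 0.1045]
tcp_rot: [[0.816, 0.578, 0.0], [0.578, -0.816, -0.0], [0.0, 0.0, -1.0]]
force: [1.5, 0.2, 0.0]
opening: 0.107
grasp_force: 30.0
```

Emit:
move_arm(
  increments=[
    {"xyz": [0,0,-20],"roll": 0,"grip": 0},
    {"xyz": [0,0,-35],"roll": 0,"grip": 0},
    {"xyz": [0,0,-40],"roll": 0,"grip": 0},
    {"xyz": [0,0,-40],"roll": 0,"grip": 0},
    {"xyz": [0,0,-30],"roll": 0,"grip": 0},
  ],
)

```text
time_s: 7.17
position: [0.4952, -0.1691, 0.2725]
tcp_rot: [[0.816, 0.578, 0.002], [0.578, -0.816, -0.001], [0.001, 0.002, -1.0]]
force: [1.1, -0.0, -1.0]
opening: 0.098
grasp_force: 30.0
```

Emit:
move_arm(
  increments=[
    {"xyz": [0,0,0],"roll": -0.08,"grip": 0},
    {"xyz": [0,0,0],"roll": -0.12,"grip": 0},
    {"xyz": [0,0,0],"roll": -0.12,"grip": 0},
    {"xyz": [0,0,0],"roll": -0.12,"grip": 0},
    {"xyz": [0,0,0],"roll": -0.12,"grip": 0},
  ],
)

```text
time_s: 7.58
position: [0.4943, -0.1686, 0.2693]
tcp_rot: [[0.379, 0.925, -0.001], [0.925, -0.379, 0.001], [0.0, -0.001, -1.0]]
force: [0.3, -0.7, -2.0]
opening: 0.105
grasp_force: 30.0
```

Emit:
move_arm(
  increments=[
    {"xyz": [0,0,0],"roll": -0.12,"grip": 0},
    {"xyz": [0,0,0],"roll": -0.12,"grip": 0},
    {"xyz": [0,0,0],"roll": -0.12,"grip": 0},
    {"xyz": [0,0,0],"roll": -0.045,"grip": 0},
    {"xyz": [0,0,0],"roll": 0,"grip": 0},
  ],
)

```text
time_s: 8.0
position: [0.4943, -0.1686, 0.2691]
tcp_rot: [[-0.011, 1.0, -0.001], [1.0, 0.011, 0.001], [0.001, -0.001, -1.0]]
force: [0.2, 0.5, -1.6]
opening: 0.094
grasp_force: 30.0
```

Emit:
move_arm(
  increments=[
    {"xyz": [25,-3.2,0],"roll": 0,"grip": 0},
    {"xyz": [35,-3.2,0],"roll": 0,"grip": 0},
    {"xyz": [35,-3.2,0],"roll": 0,"grip": 0},
    {"xyz": [35,-3.2,0],"roll": 0,"grip": 0},
    {"xyz": [35,-3.2,0],"roll": 0,"grip": 0},
  ],
)

```text
time_s: 8.42
position: [0.4764, -0.0027, 0.2693]
tcp_rot: [[-0.007, 1.0, -0.001], [1.0, 0.007, 0.0], [0.0, -0.001, -1.0]]
force: [0.7, 0.3, -0.9]
opening: 0.1
grasp_force: 30.0
```

Emit:
move_arm(
  increments=[
    {"xyz": [35,-3.2,0],"roll": 0,"grip": 0},
    {"xyz": [35,-3.2,0],"roll": 0,"grip": 0},
    {"xyz": [35,-3.2,0],"roll": 0,"grip": 0},
    {"xyz": [25,-3.2,0],"roll": 0,"grip": 0},
    {"xyz": [20,0,0],"roll": 0,"grip": 0},
  ],
)

```text
time_s: 8.83
position: [0.4612, 0.1479, 0.2693]
tcp_rot: [[-0.01, 1.0, -0.002], [1.0, 0.01, 0.0], [0.0, -0.002, -1.0]]
force: [0.5, 0.1, -1.3]
opening: 0.095
grasp_force: 30.0
```

Emit:
move_arm(
  increments=[
    {"xyz": [0,0,0],"roll": 0,"grip": 0},
    {"xyz": [0,0,0],"roll": 0,"grip": 0},
    {"xyz": [0,0,0],"roll": 0,"grip": 0},
  ],
)

```text
time_s: 9.08
position: [0.4627, 0.1452, 0.2694]
tcp_rot: [[-0.01, 1.0, -0.001], [1.0, 0.01, -0.001], [-0.001, -0.001, -1.0]]
force: [0.4, 0.0, -1.1]
opening: 0.102
grasp_force: 30.0
```

Emit:
move_arm(
  increments=[
    {"xyz": [0.5,0,20],"roll": 0,"grip": 0},
    {"xyz": [0,0,35],"roll": 0,"grip": 0},
    {"xyz": [0,0,35],"roll": 0,"grip": 0},
    {"xyz": [0,0,27],"roll": 0,"grip": 0},
    {"xyz": [0,0,15],"roll": 0,"grip": 0},
  ],
)

```text
time_s: 9.5
position: [0.4613, 0.1445, 0.1347]
tcp_rot: [[-0.007, 1.0, -0.005], [1.0, 0.007, -0.001], [-0.001, -0.005, -1.0]]
force: [-0.7, -0.3, -1.1]
opening: 0.099
grasp_force: 30.0
```

Emit:
move_arm(
  increments=[
    {"xyz": [0,0,0],"roll": 0,"grip": 0},
    {"xyz": [0,0,0],"roll": 0,"grip": 0},
    {"xyz": [0,0,0],"roll": 0,"grip": 0},
  ],
)

```text
time_s: 9.75
position: [0.4642, 0.1455, 0.1385]
tcp_rot: [[-0.008, 1.0, 0.002], [1.0, 0.008, 0.0], [0.0, 0.002, -1.0]]
force: [-0.8, 0.8, -1.2]
opening: 0.102
grasp_force: 30.0
```

Run:
```python
from fit import *
img,P,M=cloud("scene")
print(bot.read_state()["position"])
m=(np.abs(P[...,0]-.463)<.03)&(np.abs(P[...,1]-.146)<.05)&(P[...,2]>.045)&(P[...,2]<.13)
Q=P[m]; print(len(Q),rect(Q),np.percentile(Q[:,2],[1,99]))
K,W=T("scene"); p=np.linalg.inv(W)@[.5,.146,.11,1]; uv=K@p[:3]; u,v=(uv[:2]/uv[2]).astype(int); print(u,v)
save("s2",cv2.resize(img[max(0,v-60):v+60,u-80:u+80],None,fx=5,fy=5,interpolation=cv2.INTER_CUBIC))
```

```text
[0.46437967 0.14567757 0.13881648]
490 (array([464.5, 144.6]), 13.6, 72.3, 1.8) [0.04601932 0.12926313]
236 239
```

View pics/s2.png

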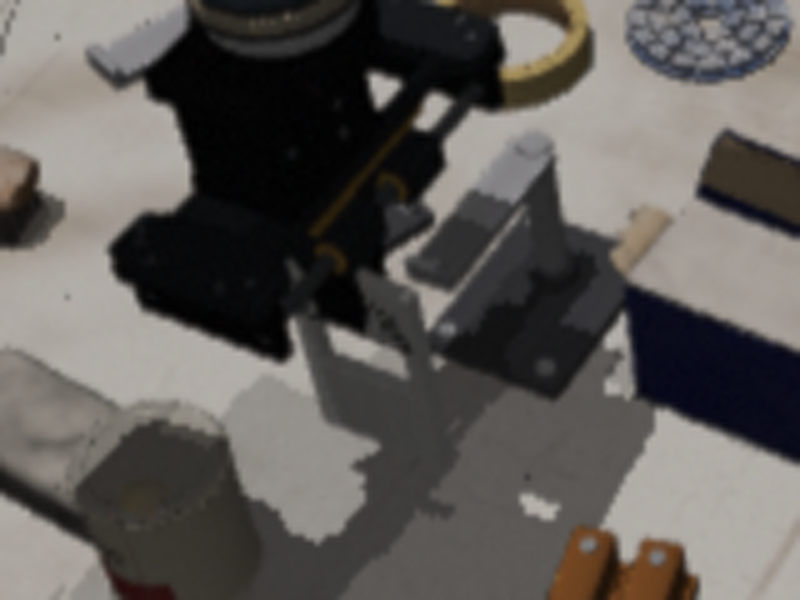

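The crop shows the short gauge held upright with its marked fan facing outward and its eye at about (370,370), lined up with the low hook tip at (430,275). Threading it on now.

Emit:
move_arm(
  increments=[
    {"xyz": [0.5,12,0],"roll": 0,"grip": 0},
    {"xyz": [0,20,0],"roll": 0,"grip": 0},
    {"xyz": [0,24,0],"roll": 0,"grip": 0},
    {"xyz": [0,24,0],"roll": 0,"grip": 0},
    {"xyz": [0,16,0],"roll": 0,"grip": 0},
  ],
)

```text
time_s: 10.22
position: [0.5629, 0.1475, 0.1399]
tcp_rot: [[-0.01, 1.0, 0.007], [1.0, 0.01, 0.0], [0.0, 0.007, -1.0]]
force: [-0.8, 0.6, -1.9]
opening: 0.101
grasp_force: 30.0
```

Emit:
move_arm(
  increments=[
    {"xyz": [0,0,0],"roll": 0,"grip": 0},
    {"xyz": [0,0,0],"roll": 0,"grip": 0},
    {"xyz": [0,0,5],"roll": 0,"grip": 0},
    {"xyz": [0,0,4],"roll": 0,"grip": 0},
    {"xyz": [0,0,2],"roll": 0,"grip": 0},
  ],
)

```text
time_s: 10.63
position: [0.5571, 0.1476, 0.1259]
tcp_rot: [[-0.01, 1.0, -0.002], [1.0, 0.01, -0.0], [-0.0, -0.002, -1.0]]
force: [-0.6, -0.1, -1.3]
opening: 0.1
grasp_force: 30.0
```

Emit:
move_arm(
  increments=[
    {"xyz": [0,0,1],"roll": 0,"grip": 0},
    {"xyz": [0,0,1],"roll": 0,"grip": 0},
    {"xyz": [0,0,0],"roll": 0,"grip": 0},
    {"xyz": [0,0,0],"roll": 0,"grip": 0},
  ],
)

```text
time_s: 10.97
position: [0.5589, 0.1476, 0.1245]
tcp_rot: [[-0.01, 1.0, -0.0], [1.0, 0.01, -0.0], [-0.0, -0.0, -1.0]]
force: [1.4, -0.5, -0.8]
opening: 0.099
grasp_force: 30.0
```

Emit:
move_arm(
  increments=[
    {"xyz": [0,0,1],"roll": 0,"grip": 0},
    {"xyz": [0,0,0],"roll": 0,"grip": 0},
    {"xyz": [0,0,0.7],"roll": 0,"grip": 0},
    {"xyz": [0,0,0],"roll": 0,"grip": 0},
    {"xyz": [0,0,0],"roll": 0,"grip": 0},
  ],
)

```text
time_s: 11.38
position: [0.559, 0.1476, 0.1228]
tcp_rot: [[-0.01, 1.0, -0.0], [1.0, 0.01, 0.0], [0.0, -0.0, -1.0]]
force: [-0.1, -0.3, -0.9]
opening: 0.098
grasp_force: 30.0
```

Run:
```python
from fit import *
img,P,M=cloud("scene"); s=bot.read_state(); print(s["position"],s["force"])
K,W=T("scene"); p=np.linalg.inv(W)@[.55,.146,.11,1]; uv=K@p[:3]; u,v=(uv[:2]/uv[2]).astype(int); print(u,v)
save("s3",cv2.resize(img[max(0,v-60):v+60,u-80:u+80],None,fx=5,fy=5,interpolation=cv2.INTER_CUBIC))
```

```text
[0.55896897 0.14760051 0.12285008] [ 0.35151418  0.0550936  -1.01510861]
248 225
```

View pics/s3.png

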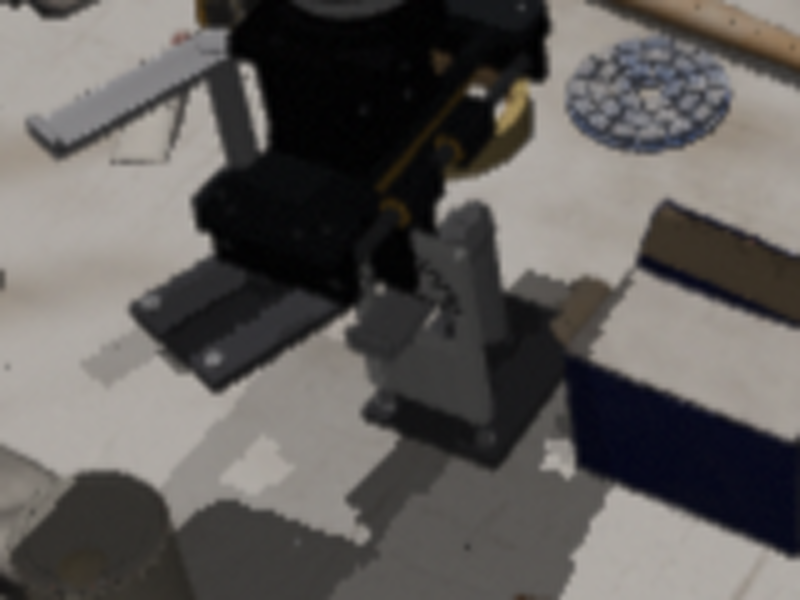

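The short gauge's eye is threaded on the low hook, with the bar through it at about (390,320) and the weight still on the gripper. I'll ease it down until it touches.

Emit:
move_arm(
  increments=[
    {"xyz": [0,0,0.7],"roll": 0,"grip": 0},
    {"xyz": [0,0,0],"roll": 0,"grip": 0},
    {"xyz": [0,0,0],"roll": 0,"grip": 0},
  ],
)

```text
time_s: 11.68
position: [0.5591, 0.1476, 0.1225]
tcp_rot: [[-0.01, 1.0, 0.0], [1.0, 0.01, -0.0], [-0.0, 0.0, -1.0]]
force: [-1.3, -0.7, 2.1]
opening: 0.099
grasp_force: 30.0
```

Emit:
move_arm(
  increments=[
    {"xyz": [0,0,0.7],"roll": 0,"grip": 0},
    {"xyz": [0,0,0],"roll": 0,"grip": 0},
    {"xyz": [0,0,0],"roll": 0,"grip": 0},
  ],
)

```text
time_s: 11.93
position: [0.5591, 0.1476, 0.1225]
tcp_rot: [[-0.01, 1.0, 0.001], [1.0, 0.01, -0.0], [-0.0, 0.001, -1.0]]
force: [-1.9, -0.5, 6.5]
opening: 0.103
grasp_force: 30.0
```

Emit:
move_arm(
  increments=[
    {"xyz": [0,0,0.7],"roll": 0,"grip": 0},
    {"xyz": [0,0,0],"roll": 0,"grip": 0},
    {"xyz": [0,0,0],"roll": 0,"grip": 0},
  ],
)

```text
time_s: 12.18
position: [0.5591, 0.1476, 0.1225]
tcp_rot: [[-0.01, 1.0, 0.001], [1.0, 0.01, -0.0], [-0.0, 0.001, -1.0]]
force: [-3.2, -1.3, 9.6]
opening: 0.102
grasp_force: 30.0
```

Emit:
move_arm(
  increments=[
    {"xyz": [0,0,-1.5],"roll": 0,"grip": 0},
    {"xyz": [0,0,0],"roll": 0,"grip": 0},
    {"xyz": [0,0,0],"roll": 0,"grip": 14},
    {"xyz": [0,0,0],"roll": 0,"grip": 20},
    {"xyz": [0,0,0],"roll": 0,"grip": 30},
  ],
)

```text
time_s: 12.6
position: [0.5589, 0.1476, 0.1219]
tcp_rot: [[-0.01, 1.0, -0.0], [1.0, 0.01, -0.0], [-0.0, -0.0, -1.0]]
force: [-0.1, -0.2, -0.2]
opening: 0.207
grasp_force: 0.0
```

Emit:
move_arm(
  increments=[
    {"xyz": [0,0,0],"roll": 0,"grip": 40},
    {"xyz": [0,0,0],"roll": 0,"grip": 50},
    {"xyz": [0,0,0],"roll": 0,"grip": 50},
    {"xyz": [0,0,0],"roll": 0,"grip": 50},
  ],
)

```text
time_s: 12.93
position: [0.559, 0.1476, 0.1221]
tcp_rot: [[-0.01, 1.0, -0.0], [1.0, 0.01, -0.0], [0.0, -0.0, -1.0]]
force: [-0.9, -0.1, 0.8]
opening: 0.464
grasp_force: 0.0
```

Run:
```python
from fit import *
img,P,M=cloud("scene"); s=bot.read_state(); print(s["position"],s["force"],s["opening"])
m=(np.abs(P[...,0]-.559)<.014)&(np.abs(P[...,1]-.146)<.05)&(P[...,2]>.02)&(P[...,2]<.16)
Q=P[m]
for a,b in((.03,.06),(.06,.09),(.13,.155)):
    q=Q[(Q[:,2]>a)&(Q[:,2]<b)]; print(a,len(q),rect(q) if len(q)>8 else 0)
```

```text
[0.55897821 0.14755236 0.12220863] [0.11934867 0.07491606 0.34307731] 0.47652752163060685
0.03 168 (array([555.8, 146.5]), 10.9, 70.7, 6.3)
0.06 123 (array([559.5, 146.8]), 72.4, 12.1, 89.6)
0.13 112 (array([559.3, 128.9]), 38.4, 12.1, 87.4)
```

Emit:
move_arm(
  increments=[
    {"xyz": [0,0,-10],"roll": 0,"grip": 50},
    {"xyz": [0,0,-25],"roll": 0,"grip": 50},
    {"xyz": [0,0,-38],"roll": 0,"grip": 60},
    {"xyz": [0,0,-40],"roll": 0,"grip": 100},
    {"xyz": [0,0,-37],"roll": 0,"grip": 100},
  ],
)

```text
time_s: 13.4
position: [0.5588, 0.1476, 0.2749]
tcp_rot: [[-0.01, 1.0, 0.001], [1.0, 0.01, 0.0], [0.0, 0.001, -1.0]]
force: [1.6, 0.2, -1.0]
opening: 0.649
grasp_force: 0.0
```

Emit:
move_arm(
  increments=[
    {"xyz": [0,0,0],"roll": -0.125,"grip": 100},
    {"xyz": [0,0,0],"roll": -0.125,"grip": 100},
    {"xyz": [0,0,0],"roll": -0.125,"grip": 100},
    {"xyz": [0,0,0],"roll": -0.125,"grip": 100},
    {"xyz": [0,0,0],"roll": -0.125,"grip": 100},
  ],
)

```text
time_s: 13.82
position: [0.5588, 0.1476, 0.2733]
tcp_rot: [[-0.598, 0.801, 0.001], [0.801, 0.598, 0.0], [-0.001, 0.001, -1.0]]
force: [-0.3, -1.0, 0.1]
opening: 0.973
grasp_force: 0.0
```

Emit:
move_arm(
  increments=[
    {"xyz": [0,0,0],"roll": -0.125,"grip": 100},
    {"xyz": [0,0,0],"roll": -0.125,"grip": 100},
    {"xyz": [0,0,0],"roll": -0.125,"grip": 100},
    {"xyz": [-18.6,-32.4,0],"roll": 0,"grip": 100},
    {"xyz": [-18.6,-32.4,0],"roll": 0,"grip": 100},
  ],
)

```text
time_s: 14.23
position: [0.5559, 0.0738, 0.2731]
tcp_rot: [[-0.849, 0.528, 0.001], [0.528, 0.849, 0.0], [-0.001, 0.001, -1.0]]
force: [0.6, -0.5, -0.3]
opening: 1.0
grasp_force: 0.0
```

Emit:
move_arm(
  increments=[
    {"xyz": [-18.6,-32.4,0],"roll": 0,"grip": 100},
    {"xyz": [-18.6,-32.4,0],"roll": 0,"grip": 100},
    {"xyz": [-18.6,-32.4,0],"roll": 0,"grip": 100},
    {"xyz": [-18.6,-32.4,0],"roll": 0,"grip": 100},
    {"xyz": [-18.6,-32.4,0],"roll": 0,"grip": 100},
  ],
)

```text
time_s: 14.65
position: [0.5482, -0.1154, 0.2732]
tcp_rot: [[-0.847, 0.532, 0.001], [0.532, 0.847, -0.0], [-0.001, 0.0, -1.0]]
force: [-0.0, 0.5, -0.6]
opening: 0.999
grasp_force: 0.0
```

Emit:
move_arm(
  increments=[
    {"xyz": [-18.6,-32.4,0],"roll": 0,"grip": 100},
    {"xyz": [-18.6,-32.4,0],"roll": 0,"grip": 100},
    {"xyz": [-18.6,-32.4,0],"roll": 0,"grip": 100},
    {"xyz": [-18.6,-32.4,0],"roll": 0,"grip": 100},
    {"xyz": [-18.6,-32.4,0],"roll": 0,"grip": 100},
  ],
)

```text
time_s: 15.07
position: [0.5407, -0.3022, 0.2732]
tcp_rot: [[-0.847, 0.532, 0.001], [0.532, 0.847, -0.0], [-0.001, 0.0, -1.0]]
force: [-0.4, 0.5, -0.0]
opening: 0.999
grasp_force: 0.0
```

Emit:
move_arm(
  increments=[
    {"xyz": [-18.6,-32.4,0],"roll": 0,"grip": 100},
    {"xyz": [0,0,0],"roll": 0,"grip": 100},
    {"xyz": [0,0,0],"roll": 0,"grip": 100},
    {"xyz": [0,0,0],"roll": 0,"grip": 100},
    {"xyz": [0,0,0],"roll": 0,"grip": 100},
  ],
)

```text
time_s: 15.48
position: [0.5397, -0.3361, 0.2725]
tcp_rot: [[-0.847, 0.531, -0.0], [0.531, 0.847, 0.001], [0.001, 0.001, -1.0]]
force: [-0.1, -0.1, -0.3]
opening: 1.002
grasp_force: 0.0
```

Run:
```python
from fit import *
s=bot.read_state(); img,P,M=cloud("wrist")
Q=P[sel(P,(.542,-.338),.055,.178,.2)]; print(len(Q),rect(Q) if len(Q)>8 else 0)
print(s["position"],s["joint_positions"].round(1),np.degrees(np.arctan2(s["tcp_rot"][1,1],s["tcp_rot"][0,1])))
```

```text
1249 (array([ 541.9, -337. ]), 9.0, 70.1, 58.7)
[ 0.53966234 -0.3361375   0.27253656] [-42.   28.3  77.1   0.   74.7 -99.9] 57.93599980752454
```

Emit:
move_arm(
  increments=[
    {"xyz": [-2.6,0.2,20],"roll": -0.01,"grip": 100},
    {"xyz": [0,0,30],"roll": 0,"grip": 100},
    {"xyz": [0,0,28],"roll": 0,"grip": 90},
    {"xyz": [0,0,20],"roll": 0,"grip": 80},
    {"xyz": [0,0,9.5],"roll": 0,"grip": 70},
  ],
)

```text
time_s: 15.95
position: [0.5409, -0.3359, 0.162]
tcp_rot: [[-0.853, 0.522, -0.004], [0.522, 0.853, 0.004], [0.006, 0.001, -1.0]]
force: [-0.5, -0.1, -1.1]
opening: 0.853
grasp_force: 0.0
```

Emit:
move_arm(
  increments=[
    {"xyz": [0,0,0],"roll": 0,"grip": 40},
    {"xyz": [0,0,0],"roll": 0,"grip": 40},
    {"xyz": [0,0,0],"roll": 0,"grip": 40},
    {"xyz": [0,0,0],"roll": 0,"grip": 40},
    {"xyz": [0,0,0],"roll": 0,"grip": 0},
  ],
)

```text
time_s: 16.37
position: [0.5428, -0.3395, 0.1664]
tcp_rot: [[-0.852, 0.523, 0.002], [0.523, 0.852, -0.002], [-0.003, -0.001, -1.0]]
force: [0.7, -0.5, -0.7]
opening: 0.48
grasp_force: 0.0
```

Emit:
move_arm(
  increments=[
    {"xyz": [0,0,0],"roll": 0,"grip": 0},
    {"xyz": [0,0,0],"roll": 0,"grip": 0},
    {"xyz": [0,0,0],"roll": 0,"grip": 0},
    {"xyz": [0,0,0],"roll": 0,"grip": 0},
    {"xyz": [0,0,0],"roll": 0,"grip": 0},
  ],
)

```text
time_s: 16.78
position: [0.542, -0.3389, 0.1648]
tcp_rot: [[-0.852, 0.524, 0.0], [0.524, 0.852, 0.0], [-0.0, 0.0, -1.0]]
force: [1.8, 2.8, 1.2]
opening: 0.101
grasp_force: 30.0
```

Emit:
move_arm(
  increments=[
    {"xyz": [0,0,0],"roll": 0,"grip": 0},
    {"xyz": [0,0,0],"roll": 0,"grip": 0},
    {"xyz": [0,0,0],"roll": 0,"grip": 0},
  ],
)

```text
time_s: 17.03
position: [0.5422, -0.3386, 0.1648]
tcp_rot: [[-0.852, 0.523, 0.0], [0.523, 0.852, 0.001], [0.0, 0.001, -1.0]]
force: [0.1, 1.2, -0.3]
opening: 0.1
grasp_force: 30.0
```

Emit:
move_arm(
  increments=[
    {"xyz": [0,0,-20],"roll": 0,"grip": 0},
    {"xyz": [0,0,-35],"roll": 0,"grip": 0},
    {"xyz": [0,0,-40],"roll": 0,"grip": 0},
    {"xyz": [0,0,-40],"roll": 0,"grip": 0},
    {"xyz": [0,0,-30],"roll": 0,"grip": 0},
  ],
)

```text
time_s: 17.45
position: [0.5421, -0.3395, 0.3325]
tcp_rot: [[-0.852, 0.523, 0.001], [0.523, 0.852, -0.002], [-0.002, -0.001, -1.0]]
force: [0.7, -1.3, -2.1]
opening: 0.102
grasp_force: 30.0
```

Emit:
move_arm(
  increments=[
    {"xyz": [0,0,0],"roll": 0.08,"grip": 0},
    {"xyz": [0,0,0],"roll": 0.12,"grip": 0},
    {"xyz": [0,0,0],"roll": 0.12,"grip": 0},
    {"xyz": [0,0,0],"roll": 0.12,"grip": 0},
    {"xyz": [0,0,0],"roll": 0.12,"grip": 0},
  ],
)

```text
time_s: 17.87
position: [0.5413, -0.3388, 0.3287]
tcp_rot: [[-0.439, 0.899, -0.002], [0.899, 0.439, 0.001], [0.002, -0.002, -1.0]]
force: [-0.6, 0.2, -2.5]
opening: 0.102
grasp_force: 30.0
```

Emit:
move_arm(
  increments=[
    {"xyz": [0,0,0],"roll": 0.12,"grip": 0},
    {"xyz": [0,0,0],"roll": 0.12,"grip": 0},
    {"xyz": [0,0,0],"roll": 0.12,"grip": 0},
    {"xyz": [0,0,0],"roll": 0.12,"grip": 0},
    {"xyz": [0,0,0],"roll": 0.12,"grip": 0},
  ],
)

```text
time_s: 18.28
position: [0.5413, -0.3388, 0.3286]
tcp_rot: [[0.146, 0.989, -0.002], [0.989, -0.146, 0.001], [0.0, -0.002, -1.0]]
force: [0.5, -0.0, -3.3]
opening: 0.101
grasp_force: 30.0
```

Emit:
move_arm(
  increments=[
    {"xyz": [0,0,0],"roll": 0.12,"grip": 0},
    {"xyz": [0,0,0],"roll": 0.081,"grip": 0},
    {"xyz": [0,0,0],"roll": 0,"grip": 0},
    {"xyz": [20,-10.2,0],"roll": 0,"grip": 0},
    {"xyz": [34,-17.3,0],"roll": 0,"grip": 0},
  ],
)

```text
time_s: 18.7
position: [0.5342, -0.2822, 0.3285]
tcp_rot: [[0.336, 0.942, -0.0], [0.942, -0.336, -0.003], [-0.003, 0.001, -1.0]]
force: [0.7, 0.2, -2.0]
opening: 0.101
grasp_force: 30.0
```

Emit:
move_arm(
  increments=[
    {"xyz": [34,-17.3,0],"roll": 0,"grip": 0},
    {"xyz": [34,-17.3,0],"roll": 0,"grip": 0},
    {"xyz": [34,-17.3,0],"roll": 0,"grip": 0},
    {"xyz": [34,-17.3,0],"roll": 0,"grip": 0},
    {"xyz": [34,-17.3,0],"roll": 0,"grip": 0},
  ],
)

```text
time_s: 19.12
position: [0.5085, -0.0881, 0.3293]
tcp_rot: [[0.333, 0.943, -0.001], [0.943, -0.333, -0.0], [-0.0, -0.001, -1.0]]
force: [0.2, 1.2, -2.7]
opening: 0.101
grasp_force: 30.0
```

Emit:
move_arm(
  increments=[
    {"xyz": [34,-17.3,0],"roll": 0,"grip": 0},
    {"xyz": [34,-17.3,0],"roll": 0,"grip": 0},
    {"xyz": [34,-17.3,0],"roll": 0,"grip": 0},
    {"xyz": [34,-17.3,0],"roll": 0,"grip": 0},
    {"xyz": [34,-17.3,0],"roll": 0,"grip": 0},
  ],
)

```text
time_s: 19.53
position: [0.4839, 0.1009, 0.3295]
tcp_rot: [[0.332, 0.943, -0.001], [0.943, -0.332, -0.001], [-0.001, -0.0, -1.0]]
force: [1.4, -0.7, -3.3]
opening: 0.103
grasp_force: 30.0
```

Emit:
move_arm(
  increments=[
    {"xyz": [34,-17.3,0],"roll": 0,"grip": 0},
    {"xyz": [34,-17.3,0],"roll": 0,"grip": 0},
    {"xyz": [34,-17.3,0],"roll": 0,"grip": 0},
    {"xyz": [34,-17.3,0],"roll": 0,"grip": 0},
    {"xyz": [34,-17.3,0],"roll": 0,"grip": 0},
  ],
)

```text
time_s: 19.95
position: [0.4593, 0.29, 0.3294]
tcp_rot: [[0.332, 0.943, -0.0], [0.943, -0.332, -0.001], [-0.001, -0.0, -1.0]]
force: [0.5, -0.7, -3.2]
opening: 0.099
grasp_force: 30.0
```

Emit:
move_arm(
  increments=[
    {"xyz": [34,-17.3,0],"roll": 0,"grip": 0},
    {"xyz": [12,-6.2,0],"roll": 0,"grip": 0},
    {"xyz": [0,0,0],"roll": 0,"grip": 0},
    {"xyz": [0,0,0],"roll": 0,"grip": 0},
    {"xyz": [0,0,0],"roll": 0,"grip": 0},
  ],
)

```text
time_s: 20.37
position: [0.4533, 0.3386, 0.3293]
tcp_rot: [[0.334, 0.943, -0.001], [0.943, -0.334, -0.002], [-0.002, -0.0, -1.0]]
force: [0.7, -0.1, -2.7]
opening: 0.1
grasp_force: 30.0
```

Emit:
move_arm(
  increments=[
    {"xyz": [1.3,0,20],"roll": 0,"grip": 0},
    {"xyz": [0,0,35],"roll": 0,"grip": 0},
    {"xyz": [0,0,32],"roll": 0,"grip": 0},
    {"xyz": [0,0,22],"roll": 0,"grip": 0},
    {"xyz": [0,0,12.5],"roll": 0,"grip": 0},
  ],
)

```text
time_s: 20.78
position: [0.4525, 0.338, 0.2052]
tcp_rot: [[0.336, 0.942, -0.005], [0.942, -0.336, -0.003], [-0.005, -0.004, -1.0]]
force: [-1.2, -0.0, -2.8]
opening: 0.099
grasp_force: 30.0
```

Emit:
move_arm(
  increments=[
    {"xyz": [0,0,0],"roll": 0,"grip": 0},
    {"xyz": [0,0,0],"roll": 0,"grip": 0},
    {"xyz": [0,0,0],"roll": 0,"grip": 0},
    {"xyz": [0,0,0],"roll": 0,"grip": 0},
  ],
)

```text
time_s: 21.12
position: [0.4552, 0.341, 0.2099]
tcp_rot: [[0.335, 0.942, 0.003], [0.942, -0.335, 0.001], [0.002, 0.003, -1.0]]
force: [0.2, 0.5, -1.8]
opening: 0.103
grasp_force: 30.0
```

Run:
```python
from fit import *
img,P,M=cloud("scene")
p0=bot.read_state()["position"]; print(p0)
m=(np.hypot(P[...,0]-p0[0],P[...,1]-p0[1])<.045)&(P[...,2]>.06)&(P[...,2]<.19)
Q=P[m]; print(len(Q),rect(Q),np.percentile(Q[:,2],[1,99]))
K,W=T("scene"); p=np.linalg.inv(W)@[.5,.3,.15,1]; uv=K@p[:3]; u,v=(uv[:2]/uv[2]).astype(int); print(u,v)
save("s4",cv2.resize(img[max(0,v-60):v+60,max(0,u-80):u+80],None,fx=5,fy=5,interpolation=cv2.INTER_CUBIC))
```

```text
[0.45499235 0.34110824 0.20989081]
491 (array([455.7, 340.8]), 73.8, 10.5, 71.4) [0.06113551 0.18766894]
181 207
```

View pics/s4.png

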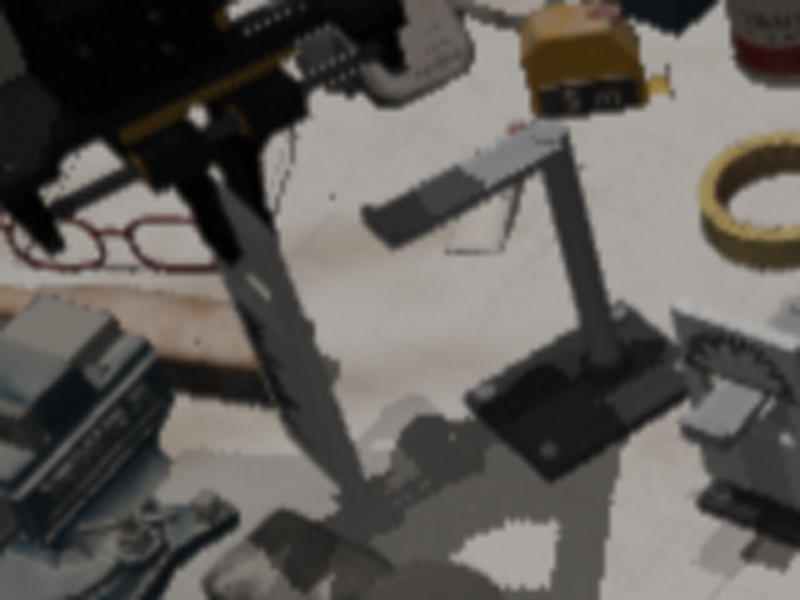

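The crop shows the long gauge with its ladder at about (265,350) facing outward, lined up before the tall hook tip at (385,220). The short gauge is hanging on the low hook with its fan outward. Threading the long gauge now.

Emit:
move_arm(
  increments=[
    {"xyz": [-1.5,12,0.5],"roll": 0,"grip": 0},
    {"xyz": [0,22,0.5],"roll": 0,"grip": 0},
    {"xyz": [0,25,0],"roll": 0,"grip": 0},
    {"xyz": [0,25,0],"roll": 0,"grip": 0},
    {"xyz": [0,20,0],"roll": 0,"grip": 0},
  ],
)

```text
time_s: 21.58
position: [0.5544, 0.3038, 0.2082]
tcp_rot: [[0.335, 0.942, 0.003], [0.942, -0.335, 0.0], [0.001, 0.003, -1.0]]
force: [0.2, -0.6, -3.0]
opening: 0.1
grasp_force: 30.0
```

Emit:
move_arm(
  increments=[
    {"xyz": [0,0,0],"roll": 0,"grip": 0},
    {"xyz": [0,0,0],"roll": 0,"grip": 0},
    {"xyz": [0,0,5],"roll": 0,"grip": 0},
    {"xyz": [0,0,4],"roll": 0,"grip": 0},
    {"xyz": [0,0,3],"roll": 0,"grip": 0},
  ],
)

```text
time_s: 22.0
position: [0.5499, 0.305, 0.1945]
tcp_rot: [[0.333, 0.943, -0.002], [0.943, -0.333, -0.001], [-0.001, -0.001, -1.0]]
force: [-1.0, -0.1, -1.7]
opening: 0.105
grasp_force: 30.0
```

Emit:
move_arm(
  increments=[
    {"xyz": [0,0,1],"roll": 0,"grip": 0},
    {"xyz": [0,0,0],"roll": 0,"grip": 0},
    {"xyz": [0,0,0],"roll": 0,"grip": 0},
    {"xyz": [0,0,0],"roll": 0,"grip": 0},
  ],
)

```text
time_s: 22.33
position: [0.5513, 0.3051, 0.1945]
tcp_rot: [[0.334, 0.943, 0.0], [0.943, -0.334, 0.0], [0.0, 0.0, -1.0]]
force: [-0.6, 1.0, -2.2]
opening: 0.099
grasp_force: 30.0
```

Contact is expected near a tip height of 0.1925.

Emit:
move_arm(
  increments=[
    {"xyz": [0,0,1],"roll": 0,"grip": 0},
    {"xyz": [0,0,0],"roll": 0,"grip": 0},
    {"xyz": [0,0,0],"roll": 0,"grip": 0},
  ],
)

```text
time_s: 22.58
position: [0.5514, 0.3048, 0.1933]
tcp_rot: [[0.334, 0.942, 0.0], [0.942, -0.334, 0.0], [0.0, 0.0, -1.0]]
force: [0.7, -0.6, -3.2]
opening: 0.107
grasp_force: 30.0
```

Emit:
move_arm(
  increments=[
    {"xyz": [0,0,0.8],"roll": 0,"grip": 0},
    {"xyz": [0,0,0],"roll": 0,"grip": 0},
    {"xyz": [0,0,0],"roll": 0,"grip": 0},
  ],
)

```text
time_s: 22.83
position: [0.5515, 0.3049, 0.1928]
tcp_rot: [[0.334, 0.942, 0.0], [0.942, -0.334, 0.0], [0.0, 0.0, -1.0]]
force: [-1.0, 0.5, -0.8]
opening: 0.103
grasp_force: 30.0
```

Emit:
move_arm(
  increments=[
    {"xyz": [0,0,0.7],"roll": 0,"grip": 0},
    {"xyz": [0,0,0],"roll": 0,"grip": 0},
    {"xyz": [0,0,0],"roll": 0,"grip": 0},
  ],
)

```text
time_s: 23.08
position: [0.5516, 0.3049, 0.1927]
tcp_rot: [[0.334, 0.942, 0.001], [0.942, -0.334, 0.0], [0.001, 0.001, -1.0]]
force: [-2.0, -0.4, 4.6]
opening: 0.098
grasp_force: 30.0
```

Seated. Next: release gently, rise clear, and check.

Emit:
move_arm(
  increments=[
    {"xyz": [0,0,-0.6],"roll": 0,"grip": 0},
    {"xyz": [0,0,0],"roll": 0,"grip": 0},
    {"xyz": [0,0,0],"roll": 0,"grip": 14},
    {"xyz": [0,0,0],"roll": 0,"grip": 20},
    {"xyz": [0,0,0],"roll": 0,"grip": 30},
  ],
)

```text
time_s: 23.5
position: [0.5514, 0.3048, 0.1918]
tcp_rot: [[0.334, 0.942, -0.0], [0.942, -0.334, -0.0], [-0.0, -0.0, -1.0]]
force: [-1.0, -0.5, -0.6]
opening: 0.208
grasp_force: 0.0
```

Emit:
move_arm(
  increments=[
    {"xyz": [0,0,0],"roll": 0,"grip": 40},
    {"xyz": [0,0,0],"roll": 0,"grip": 50},
    {"xyz": [0,0,0],"roll": 0,"grip": 50},
    {"xyz": [0,0,0],"roll": 0,"grip": 50},
    {"xyz": [0,0,-8],"roll": 0,"grip": 50},
  ],
)

```text
time_s: 23.92
position: [0.5502, 0.3044, 0.1989]
tcp_rot: [[0.334, 0.942, -0.004], [0.942, -0.334, -0.001], [-0.002, -0.003, -1.0]]
force: [0.6, -0.5, -0.6]
opening: 0.48
grasp_force: 0.0
```

Emit:
move_arm(
  increments=[
    {"xyz": [0,0,-15],"roll": 0,"grip": 50},
    {"xyz": [0,0,-30],"roll": 0,"grip": 50},
    {"xyz": [0,0,-35],"roll": 0,"grip": 50},
    {"xyz": [0,0,-30],"roll": 0,"grip": 50},
    {"xyz": [0,0,0],"roll": 0,"grip": 50},
  ],
)

```text
time_s: 24.33
position: [0.5551, 0.3063, 0.3188]
tcp_rot: [[0.334, 0.942, 0.015], [0.942, -0.334, 0.005], [0.01, 0.012, -1.0]]
force: [0.4, 0.9, 0.8]
opening: 0.502
grasp_force: 0.0
```

Emit:
move_arm(
  increments=[
    {"xyz": [0,-40,0],"roll": 0,"grip": 50},
    {"xyz": [0,-40,0],"roll": 0,"grip": 50},
    {"xyz": [0,0,0],"roll": 0,"grip": 50},
    {"xyz": [0,0,0],"roll": 0,"grip": 50},
    {"xyz": [0,0,0],"roll": 0,"grip": 50},
  ],
)

```text
time_s: 24.75
position: [0.4763, 0.3318, 0.3109]
tcp_rot: [[0.334, 0.943, 0.002], [0.943, -0.334, 0.0], [0.001, 0.002, -1.0]]
force: [0.1, -0.0, 0.3]
opening: 0.498
grasp_force: 0.0
```

Run:
```python
from fit import *
img,P,M=cloud("top"); img2,P2,_=cloud("scene")
for n,c,z0,z1 in(("long",(.5516,.305),.19,.23),("longlow",(.5516,.305),.05,.15),("short",(.559,.147),.125,.16),("shortlow",(.559,.147),.03,.09)):
    for X in(P,P2):
        Q=X[sel(X,c,.045,z0,z1)]; print(n,len(Q),rect(Q) if len(Q)>8 else 0,np.percentile(Q[:,2],98).round(3) if len(Q) else 0)
K,W=T("scene"); p=np.linalg.inv(W)@[.53,.25,.15,1]; uv=K@p[:3]; u,v=(uv[:2]/uv[2]).astype(int)
save("s5",cv2.resize(img2[max(0,v-75):v+75,u-100:u+100],None,fx=4,fy=4,interpolation=cv2.INTER_CUBIC))
```

```text
long 133 (array([550.5, 303.3]), 71.6, 9.2, 71.2) 0.22
long 215 (array([551.3, 304.4]), 74.2, 11.4, 72.2) 0.221
longlow 75 (array([546.3, 303.1]), 67.8, 8.6, 77.9) 0.148
longlow 418 (array([551.6, 304.6]), 76.2, 11.1, 70.8) 0.148
short 135 (array([558. , 146.1]), 69.7, 9.7, 90.0) 0.15
short 254 (array([559.4, 146.7]), 14.0, 71.2, 1.8) 0.151
shortlow 69 (array([555.8, 146.3]), 9.1, 70.8, 5.2) 0.088
shortlow 295 (array([557.6, 146.6]), 12.6, 72.3, 3.2) 0.088
```

View pics/s5.png

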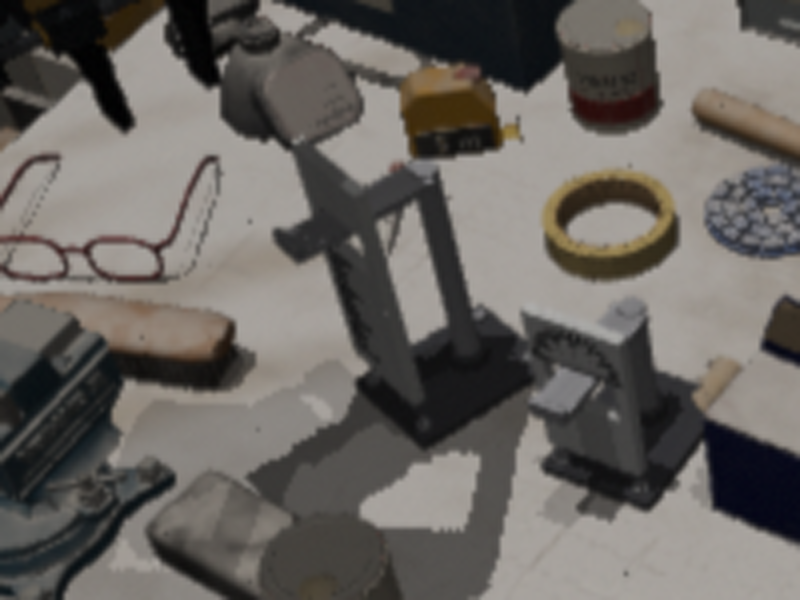

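Both gauges hang plumb on the level bars: the long at about (365,250) and the short at (585,385). Their marked faces point outward and the gripper is clear. I'll let things settle briefly, then hand in.

Emit:
move_arm(
  increments=[
    {"xyz": [0,0,0],"roll": 0,"grip": 50},
    {"xyz": [0,0,0],"roll": 0,"grip": 50},
    {"xyz": [0,0,0],"roll": 0,"grip": 50},
    {"xyz": [0,0,0],"roll": 0,"grip": 50},
    {"xyz": [0,0,0],"roll": 0,"grip": 50},
  ],
)

```text
time_s: 25.27
position: [0.4762, 0.3314, 0.3102]
tcp_rot: [[0.335, 0.942, -0.0], [0.942, -0.335, -0.0], [-0.0, -0.0, -1.0]]
force: [0.7, 0.6, -0.6]
opening: 0.499
grasp_force: 0.0
```

```bash
python3 -c "
from rig import bot
print(bot.hand_in())"
```

```text
the job is handed in; nothing more can be done
None
```

I handed the job in at about 25 s: the long gauge hangs on the tall stand and the short one on the low stand, both plumb with marked faces outward and the gripper clear in the last picture; `hand_in()` returned no verdict.

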